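# Square up the rail and hold the post over its mortise

## Task

In the grey plywood jig, push the mortised rail along until it lies tight against both wooden stops, the long fence and the end stop. Then take the square post out of its holder, carry it over the board that stands on edge without knocking it, and finish still holding the post still and upright with its tenon about a centimetre above the rail's mortise, centred and lined up with it but never touching the rail, ready for glue to be brushed in. Do not let go at the end, keep the rail against its stops, and leave the turned foot, the plane, the mallet and the try square where they are.

Things in the scene. Friction and masses are not known exactly. Their poses are not given: they have to be found in the camera images.
- jig: Grey-painted plywood base 150 (x) x 250 (y) x 12 mm, fixed, with two dark stops 20 mm thick standing 22 mm above its top; origin: centre of its underside. Fence: inner face at x = +40, from y = -95 to +55 mm. End stop: inner face at y = +85, from x = -35 to +25 mm. Rail starts up to 33 mm short of each, up to 9 degrees askew; tight against both, its centre is at x = +15, y = +5 mm, axes parallel to the jig's.
- rail_center (a point): Centre (half-way up) of the rail, a pale wooden bar 50 (x) x 160 (y) x 36 mm (z), about 0.2 kg, lying loose on the jig's base, its top 48 mm above the bench. Its y axis runs along its length.
- rail_mortise (a point): Centre of the mouth of the rail's mortise, in its top face, 30 mm from the rail's centre towards rail -y (the end away from the end stop). The mortise is a pocket 15 (x) x 31 (y) x 24 mm deep; its axes are parallel to the rail's.
- post_center (a point): Centre of the square body of the post: 40 x 40 mm and 60 mm high, about 0.09 kg. Below the body is a tenon 12 (x) x 28 (y) x 22 mm (z). The post stands upright in one of the holder's two pockets with its shoulder on the holder's top, so this point is 75 mm and the post's top 105 mm above the bench. Grasp across any two faces of the body.
- post_tip (a point): Centre of the lower end face of the post's tenon, 52 mm below post_center on the post's axis; z up the post, y along the tenon's 28 mm width.
- post: The whole post; origin at post_tip.
- rail: The whole rail; origin at the centre of its underside.
- holder: Dark wooden block 70 (x) x 200 (y) x 45 mm, fixed to the bench, with two pockets 15 x 31 x 28 mm deep at holder y = -60 and +60 mm; one holds the post, the other the turned foot. Origin: centre of its underside.
- board: Pale board standing on edge on the bench between steel bench dogs, fixed: 320 (x) x 22 (y) x 60 mm high, between the jig and the holder. Origin: centre of its underside. The post must be carried across over it.
- foot_center (a point): Middle of the body of a turned round furniture foot (largest diameter 46 mm, body 60 mm high), standing in the holder's other pocket. Leave it.
- foot: The whole turned foot; origin at the lower end of its round tenon.
- plane: Wooden hand plane 55 x 220 mm, 50 mm high, with a horn and iron up to about 110 mm high; loose, lying at the far side of the bench. Leave it. Origin: centre of its underside.
- mallet: Wooden mallet, head 60 x 100 x 70 mm, handle towards its -y, 230 mm from the head's centre; loose, far side of the bench. Leave it. Origin: under the head's centre.
- square: Try square, dark wooden stock 120 x 22 x 18 mm along x, steel blade 200 mm along y from the +x end; loose, far side of the bench. Leave it. Origin: under the stock's centre.
Not all that is in view belongs to the job. Leave any purple or yellow look-alike of the rail alone.

How it is judged:
By the outcome, as a careful person would: the job done as asked, in the order asked, and still so for the second after the job is handed in, while the arm keeps its last pose, push and grip.
It also fails if it takes over 72 s, if anything falls off the work surface, if the arm or the gripper's body presses on something with over 40 N, if the wrist force passes 120 N, or if a joint passes its speed limit or range.

## Robot

A 7-joint arm with a two-finger parallel gripper is mounted at the origin on the work surface. World frame = base frame: x ahead of the robot, y to its left, z up, the work surface at z = 0. Lengths are in mm, angles in degrees, forces in N, time in s.
With the tool pointing down it reaches from about 350 to 900 mm from the base axis. Payload 8.1 kg.
Tool frame: the origin (TCP) lies at the centre of the arm's flange, where the gripper is bolted on; the fingertips stand 178 mm ahead of it and the grasp point (between the pads) lies 159 mm ahead of it; z points along the fingers, y is the line along which they close (so a half turn about z gives the same grasp; the last joint's range is limited). The gripper opens to 92 mm and grips with 3 to 60 N. Pads are 19 mm wide; open, the fingers measure 130 mm over their backs; the gripper's body (75 mm by 190 mm) begins 47 mm behind the grasp point.
Start: joints at [-70.967, 24.895, 1.432, 90.138, -0.665, 64.973, -4.303], TCP at [263.292, 566.843, 404.742] pointing down, gripper open.
Joint ranges: [-149.89, 149.89], [-25.12, 119.58], [-72.63, 75.52], [4.76, 147.25], [-75.54, 255.54], [6.69, 114.76], [-157.13, 157.13]. Speed limits (degrees/s): [127.2, 127.2, 172.46, 172.46, 180, 180, 180].

## Interface

Orientations are given as a 3x3 rotation matrix whose columns are the frame's x, y, z axes.
In Python, from cell import * gives the robot as it stands.
- The arm moves only by the tool drive_tool, never from a script. Its argument "targets" is a list of rows, each an object with "grip": the opening, from 0 (shut) to 1 (fully open); "travel": the shift along the tool's x, y, z in mm, a list of three; "rotation": the turn, a rotation vector about the tool's x, y, z in rad, a list of three. A call has 1 to 20 rows; each row shifts and turns the commanded pose from where the row before left it, along the tool's axes as they then stand; what a row does not reach is not made up. A row lasts 1/12 s, in which the tool goes at most 41.7 mm and 7.16 degrees, less where a joint would pass 70% of its speed; a pose out of reach is approached as far as the arm can. A call is refused whole if a number of a shift passes 41.7 or a number of a turn 0.125, either way. A call with a gripper value outside its range is refused whole. The fingers move at their own pace and stop on an object; the grip force is fixed at half the most. Time passes only in rows, so rows that do not move let the fingers close. It gives the time, the measured TCP pose, the force, the opening and the grip force at its end, in the units of the state.
- get_state(): the state, without advancing time (a new reading comes with each control period).
- snapshot(name): name is "scene" or "top"; returns a dict with "color" (420x560x3 uint8, red, green, blue), "fx", "fy", "cx", "cy" (pixels), "k1" (the pictures are not rectified: a ray, as slopes to the right and down, at radius r is drawn at 1 + k1 r^2 times it, then the intrinsics apply), "T" (4x4, takes a point from camera to world coordinates). Camera axes: x right, y up, looking along -z (the intrinsics and any distortion apply to the point x, -y, -z); pixel columns grow to the right and rows downward; lengths in mm; the calibration is good to about 2 mm. A picture is of the moment at which its call begins. There is no depth.
- close_job(): hands the job in; it is judged then, once.
The state is a dict: "time_s": time; "joints": joint angles; "qd": joint speeds; "effort": joint torques, N m; "eef_pos": TCP position; "eef_rot": TCP orientation; "wrist_force": force on the tool from outside, world axes, zero at the start; "ft_torque": the same for the moment, N m; "width": opening from 0.0 (shut) to 1.0 (fully open); "finger_force": force on a finger pad.
Only numpy, scipy, OpenCV 4.12 (cv2) and the standard library are available. Lean on these libraries where they do the work, as an engineer would, in place of code of your own. Each camera call takes 0.05 s, during which the arm holds its last target. There are 200 camera calls.

## Working session

There is one attempt and no reset: what is moved stays moved. The work goes in short steps, Python scripts to look and compute and a tool call to move; the robot and the scene stay as the last step left them, time stands still between calls to the robot, and variables do not carry over. Pictures are saved under pics/ and viewed, at most 10 in all, crops included, and the job is handed in when it is done.

Besides the shell and the picture viewer there is one more tool, called after ">>>" as name(argument=value, ...) on one line, values as JSON. drive_tool: Moves the arm, as the interface text tells. Its arguments: {"type":"object","properties":{"targets":{"type":"array","items":{"type":"object","properties":{"grip":{"type":"number"},"travel":{"type":"array","items":{"type":"number"}},"rotation":{"type":"array","items":{"type":"number"}}}}}},"required":["targets"]}

```bash
mkdir -p pics; ls
cat > h.py <<'E'
import numpy as np, cv2
from cell import *
def save(n,name):
    s=snapshot(n); cv2.imwrite('pics/'+name+'.png',s['color'][:,:,::-1]); np.savez('pics/'+name+'.npz',**s); return s
def KD(s): return np.array([[s['fx'],0,s['cx']],[0,s['fy'],s['cy']],[0,0,1.]]),np.array([s['k1'],0,0,0,0.])
def p2w(s,px,z):
    K,D=KD(s); px=np.array(px,float).reshape(-1,1,2)
    u=cv2.undistortPoints(px,K,D).reshape(-1,2)
    T=s['T']; d=np.c_[u[:,0],-u[:,1],-np.ones(len(u))]@T[:3,:3].T
    o=T[:3,3]; z=np.broadcast_to(z,len(u)); return o+d*((z-o[2])/d[:,2])[:,None]
def w2p(s,P):
    K,D=KD(s); T=s['T']; c=(np.array(P,float).reshape(-1,3)-T[:3,3])@T[:3,:3]
    return cv2.projectPoints(c*[1,-1,-1],np.zeros(3),np.zeros(3),K,D)[0].reshape(-1,2)
E
python3 - <<'E'
from h import *
for n in('scene','top'):
    s=save(n,n+'0'); print(n,s['fx'],s['cx'],s['cy'],s['k1'],s['T'].round(3).tolist())
st=get_state(); print(st)
E
```

```text
pics
scene 424.35179079125896 271.9223809863347 209.8411971044591 0.0047826077383749345 [[-0.369, -0.677, 0.637, 1223.287], [0.93, -0.266, 0.255, 208.35], [-0.004, 0.686, 0.727, 828.66], [0.0, 0.0, 0.0, 1.0]]
top 529.3647682251157 283.7261837939215 218.7226563225431 0.011862877696951076 [[0.018, 0.988, -0.15, 323.925], [-1.0, 0.02, 0.009, -60.622], [0.012, 0.15, 0.989, 1573.695], [0.0, 0.0, 0.0, 1.0]]
{'time_s': 0.1, 'joints': array([-70.96745462,  24.93265168,   1.42974025,  90.18442131,
        -0.66387051,  64.97357554,  -4.30281239]), 'qd': array([-0.01549685, -0.11083741,  0.01342733, -0.20988163, -0.08326688,
        0.0643784 , -0.0169634 ]), 'effort': array([ 2.95426202e-03, -6.69134617e+01,  9.87583436e-01, -3.15141964e+01,
       -6.06222823e-02,  3.74938350e-02,  2.79754749e-05]), 'eef_pos': array([263.18836693, 566.64962871, 404.01735906]), 'eef_rot': array([[-9.06943959e-01,  4.21251021e-01, -4.81007291e-04],
       [ 4.21251275e-01,  9.06942958e-01, -1.35455155e-03],
       [-1.34360050e-04, -1.43112728e-03, -9.99998967e-01]]), 'wrist_force': array([ 0.38523314, -0.11170202,  0.11966274]), 'ft_torque': array([-0.01864922, -0.01859678, -0.00423548]), 'finger_force': 0.0, 'width': 1.0002911398145715}
```

View pics/scene0.png

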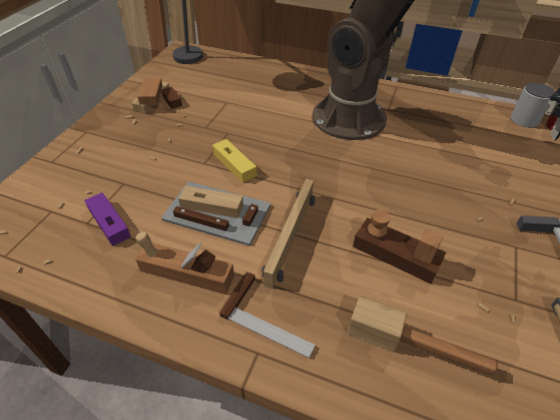

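View pics/top0.png

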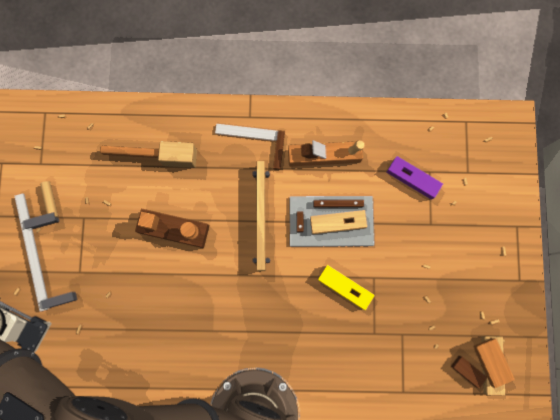

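The scene picture shows the grey jig with the pale rail at about (212,203), the board at (290,230) and the holder at (398,250). In the top picture the jig is at (331,221), fence at (339,203), end stop at (299,222), and the board at (261,216).

Possible rails: pale in jig (338,222), purple (414,178), yellow (346,287). I choose the pale one. Possible posts: square top (148,221), round foot (189,231), mallet head (176,154). I choose the square one. Next is a close crop to check this.

Run:
```python
import cv2,numpy as np
a=cv2.imread('pics/top0.png')
f=lambda x,y:cv2.resize(a[y:y+72,x:x+100],None,fx=8,fy=8,interpolation=cv2.INTER_CUBIC)
j=f(282,186); h=f(124,196)
cv2.imwrite('pics/j.png',j);cv2.imwrite('pics/h.png',h)
```

```text
(no output)
```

View pics/j.png

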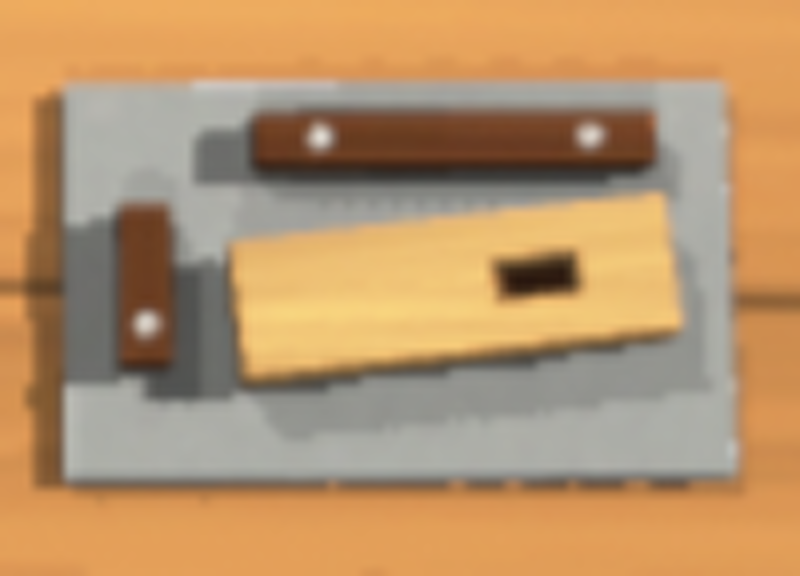

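View pics/h.png

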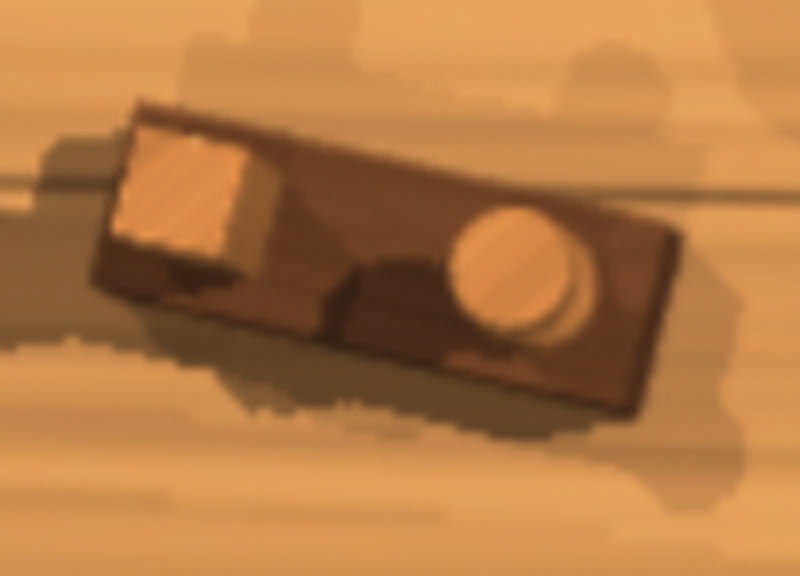

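The crops show the rail askew in the jig with its mortise at crop (538,276), clear of both stops. The post's top is square, centred at crop (180,191), and the foot's is round, at (512,268). The choice is confirmed, so I fit the known sizes to the corners.

```bash
cat >> h.py <<'E'
from scipy.optimize import least_squares
def fit(s,px,L,z):
    """px corners, L local xy corners -> x,y,deg ; rms mm"""
    W=p2w(s,px,z)[:,:2]; L=np.array(L,float)
    f=lambda p:(L@np.array([[np.cos(p[2]),np.sin(p[2])],[-np.sin(p[2]),np.cos(p[2])]])+p[:2]-W).ravel()
    r=least_squares(f,[*W.mean(0),0]); return np.r_[r.x[:2],np.degrees(r.x[2])].round(2),np.abs(r.fun).max().round(1)
def rect(a,b): a/=2;b/=2; return [(a,b),(a,-b),(-a,-b),(-a,b)]   # TL,TR,BR,BL in top view
E
python3 - <<'E'
from h import *
s=dict(np.load('pics/top0.npz'))
c=lambda pts,x,y:(np.array(pts)+.5)/8-.5+[x,y]
J=(282,186);H=(124,196)
print('jig',fit(s,c([(64,82),(726,82),(738,474),(64,476)],*J),rect(150,250),12))
print('rail',fit(s,c([(229,243),(665,193),(683,328),(244,378)],*J),rect(50,160),48))
print('mort',fit(s,c([(495,262),(573,254),(580,290),(503,298)],*J),rect(15,31),48))
print('fence top',fit(s,c([(252,113),(656,110),(654,156),(254,160)],*J),rect(20,150),34))
print('endstop top',fit(s,c([(120,204),(168,204),(168,362),(120,362)],*J),rect(60,20),34))
print('holder',fit(s,c([(138,103),(682,233),(634,413),(93,284)],*H),rect(70,200),45))
print('post',fit(s,c([(139,126),(249,153),(222,256),(110,231)],*H),rect(40,40),105))
B=[(258,161),(265,161),(265,270),(257,270)]
print('board',p2w(s,B,60).round(0).tolist())
E
```

```text
jig (array([ 559.84, -217.33,    1.22]), np.float64(1.0))
rail (array([ 551.81, -234.65,    7.67]), np.float64(0.8))
mort (array([ 555.85, -264.66,    7.95]), np.float64(1.6))
fence top (array([ 610.19, -235.55,    1.66]), np.float64(1.3))
endstop top (array([ 552.52, -121.59,    0.83]), np.float64(1.2))
holder (array([523.18, 249.53, -12.26]), np.float64(2.9))
post (array([537.33, 310.4 , -11.9 ]), np.float64(1.4))
board [[724.0, 4.0, 60.0], [725.0, -16.0, 60.0], [405.0, -24.0, 60.0], [405.0, -1.0, 60.0]]
```

>>> drive_tool(targets=[{"grip": 0, "travel": [0, 0, 0], "rotation": [0, 0, -0.1143]}, {"grip": 0, "travel": [0, 0, 0], "rotation": [0, 0, -0.1143]}, {"grip": 0, "travel": [0, 0, 0], "rotation": [0, 0, -0.1143]}, {"grip": 0, "travel": [0, 0, 0], "rotation": [0, 0, -0.1143]}, {"grip": 0, "travel": [-10.2, -36.5, 0]}, {"grip": 0, "travel": [-10.2, -36.5, 0]}, {"grip": 0, "travel": [-10.2, -36.5, 0]}, {"grip": 0, "travel": [-10.2, -36.5, 0]}, {"grip": 0, "travel": [-10.2, -36.5, 0]}, {"grip": 0, "travel": [-10.2, -36.5, 0]}, {"grip": 0, "travel": [-10.2, -36.5, 0]}, {"grip": 0, "travel": [-10.2, -36.5, 0]}, {"grip": 0, "travel": [-10.2, -36.5, 0]}, {"grip": 0, "travel": [-10.2, -36.5, 0]}, {"grip": 0, "travel": [-10.2, -36.5, 0]}, {"grip": 0, "travel": [-10.2, -36.5, 0]}, {"grip": 0, "travel": [-10.2, -36.5, 0]}, {"grip": 0, "travel": [-10.2, -36.5, 0]}, {"grip": 0, "travel": [-10.2, -36.5, 0]}, {"grip": 0, "travel": [-10.2, -36.5, 0]}])

```text
$.targets[4]: bad value
```

>>> drive_tool(targets=[{"grip": 0, "travel": [-10.2, -36.5, 0]}, {"grip": 0, "travel": [-10.2, -36.5, 0]}, {"grip": 0, "travel": [-10.2, -36.5, 0]}, {"grip": 0, "travel": [-10.2, -36.5, 0]}, {"grip": 0, "travel": [-10.2, -36.5, 0]}, {"grip": 0, "travel": [-10.2, -36.5, 0]}, {"grip": 0, "travel": [0, 0, 0]}, {"grip": 0, "travel": [0, 0, 0]}, {"grip": 0, "travel": [0, 0, 0]}])

```text
$.targets[0]: bad value
```

```bash
cat >> h.py <<'E'
def to(x,y,z):
    s=get_state(); p,R=s['eef_pos'],s['eef_rot']
    print('t',round(s['time_s'],2),'p',p.round(1),'yaw_y',np.degrees(np.arctan2(R[1,1],R[0,1])).round(2),'tilt',R[:,2].round(4)[:2],'F',s['wrist_force'].round(1),'w',round(s['width'],3))
    print('tool travel',(R.T@(np.array([x,y,z])-p)).round(1))
E
python3 -c "
from h import *; to(505,-232,200)"
```

```text
t 0.1 p [263.2 566.6 404. ] yaw_y 65.09 tilt [-0.0005 -0.0014] F [ 0.4 -0.1  0.1] w 1.0
tool travel [-555.7 -622.2  205. ]
```

Every row has to include all three fields. Nothing moved, so I resend.

>>> drive_tool(targets=[{"grip": 0, "travel": [0, 0, 0], "rotation": [0, 0, -0.114]}, {"grip": 0, "travel": [0, 0, 0], "rotation": [0, 0, -0.114]}, {"grip": 0, "travel": [0, 0, 0], "rotation": [0, 0, -0.114]}, {"grip": 0, "travel": [0, 0, 0], "rotation": [0, 0, -0.114]}, {"grip": 0, "travel": [-10.2, -36.5, 0], "rotation": [0, 0, 0]}, {"grip": 0, "travel": [-10.2, -36.5, 0], "rotation": [0, 0, 0]}, {"grip": 0, "travel": [-10.2, -36.5, 0], "rotation": [0, 0, 0]}, {"grip": 0, "travel": [-10.2, -36.5, 0], "rotation": [0, 0, 0]}, {"grip": 0, "travel": [-10.2, -36.5, 0], "rotation": [0, 0, 0]}, {"grip": 0, "travel": [-10.2, -36.5, 0], "rotation": [0, 0, 0]}, {"grip": 0, "travel": [-10.2, -36.5, 0], "rotation": [0, 0, 0]}, {"grip": 0, "travel": [-10.2, -36.5, 0], "rotation": [0, 0, 0]}, {"grip": 0, "travel": [-10.2, -36.5, 0], "rotation": [0, 0, 0]}, {"grip": 0, "travel": [-10.2, -36.5, 0], "rotation": [0, 0, 0]}, {"grip": 0, "travel": [-10.2, -36.5, 0], "rotation": [0, 0, 0]}, {"grip": 0, "travel": [-10.2, -36.5, 0], "rotation": [0, 0, 0]}, {"grip": 0, "travel": [-10.2, -36.5, 0], "rotation": [0, 0, 0]}, {"grip": 0, "travel": [-10.2, -36.5, 0], "rotation": [0, 0, 0]}, {"grip": 0, "travel": [-10.2, -36.5, 0], "rotation": [0, 0, 0]}, {"grip": 0, "travel": [-10.2, -36.5, 0], "rotation": [0, 0, 0]}])

```text
time_s: 1.77
eef_pos: [438.7, -15.5, 404.8]
eef_rot: [[-1.0, -0.021, 0.0], [-0.021, 1.0, 0.0], [-0.0, 0.0, -1.0]]
wrist_force: [1.3, -0.2, 0.4]
width: 0.002
finger_force: 0.0
```

>>> drive_tool(targets=[{"grip": 0, "travel": [-10.2, -36.5, 0], "rotation": [0, 0, 0]}, {"grip": 0, "travel": [-10.2, -36.5, 0], "rotation": [0, 0, 0]}, {"grip": 0, "travel": [-10.2, -36.5, 0], "rotation": [0, 0, 0]}, {"grip": 0, "travel": [-10.2, -36.5, 0], "rotation": [0, 0, 0]}, {"grip": 0, "travel": [-10.2, -36.5, 0], "rotation": [0, 0, 0]}, {"grip": 0, "travel": [-10.2, -36.5, 0], "rotation": [0, 0, 0]}, {"grip": 0, "travel": [0, 0, 0], "rotation": [0, 0, 0]}, {"grip": 0, "travel": [0, 0, 0], "rotation": [0, 0, 0]}, {"grip": 0, "travel": [0, 0, 0], "rotation": [0, 0, 0]}])

```text
time_s: 2.52
eef_pos: [504.4, -231.0, 404.1]
eef_rot: [[-1.0, -0.021, -0.001], [-0.021, 1.0, 0.001], [0.001, 0.001, -1.0]]
wrist_force: [0.5, 1.0, -0.1]
width: 0.007
finger_force: 0.0
```

```bash
python3 -c "
from h import *; to(505,-232,200)"
```

```text
t 2.52 p [ 504.4 -231.   404.1] yaw_y 91.19 tilt [-0.0012  0.0008] F [ 0.5  1.  -0.1] w 0.007
tool travel [ -0.8  -1.2 204.1]
```

>>> drive_tool(targets=[{"grip": 0, "travel": [0, 0, 36], "rotation": [0, 0, 0]}, {"grip": 0, "travel": [0, 0, 36], "rotation": [0, 0, 0]}, {"grip": 0, "travel": [0, 0, 36], "rotation": [0, 0, 0]}, {"grip": 0, "travel": [0, 0, 36], "rotation": [0, 0, 0]}, {"grip": 0, "travel": [0, 0, 34], "rotation": [0, 0, 0]}, {"grip": 0, "travel": [0, 0, 24], "rotation": [0, 0, 0]}, {"grip": 0, "travel": [0, 0, 0], "rotation": [0, 0, 0]}, {"grip": 0, "travel": [-3, 0, 0], "rotation": [0, 0, 0]}, {"grip": 0, "travel": [-3, 0, 0], "rotation": [0, 0, 0]}, {"grip": 0, "travel": [-3, 0, 0], "rotation": [0, 0, 0]}, {"grip": 0, "travel": [-3, 0, 0], "rotation": [0, 0, 0]}, {"grip": 0, "travel": [-3, 0, 0], "rotation": [0, 0, 0]}, {"grip": 0, "travel": [-3, 0, 0], "rotation": [0, 0, 0]}, {"grip": 0, "travel": [-3, 0, 0], "rotation": [0, 0, 0]}, {"grip": 0, "travel": [-3, 0, 0], "rotation": [0, 0, 0]}, {"grip": 0, "travel": [-3, 0, 0], "rotation": [0, 0, 0]}, {"grip": 0, "travel": [-2, 0, 0], "rotation": [0, 0, 0]}])

```text
time_s: 3.93
eef_pos: [534.0, -230.6, 202.7]
eef_rot: [[-1.0, -0.021, 0.0], [-0.021, 1.0, 0.0], [-0.0, 0.0, -1.0]]
wrist_force: [-1.6, 0.1, 1.3]
width: 0.007
finger_force: 0.9
```

>>> drive_tool(targets=[{"grip": 0, "travel": [-1, 0, 0], "rotation": [0, 0, 0]}, {"grip": 0, "travel": [-1, 0, 0], "rotation": [0, 0, 0]}, {"grip": 0, "travel": [-1, 0, 0], "rotation": [0, 0, 0]}])

```text
time_s: 4.18
eef_pos: [536.6, -230.6, 202.7]
eef_rot: [[-1.0, -0.021, -0.0], [-0.021, 1.0, 0.0], [0.0, 0.0, -1.0]]
wrist_force: [-2.1, -0.0, 1.0]
width: 0.008
finger_force: 0.7
```

>>> drive_tool(targets=[{"grip": 0, "travel": [-1, 0, 0], "rotation": [0, 0, 0]}, {"grip": 0, "travel": [-1, 0, 0], "rotation": [0, 0, 0]}, {"grip": 0, "travel": [-1, 0, 0], "rotation": [0, 0, 0]}])

```text
time_s: 4.43
eef_pos: [538.8, -230.7, 202.6]
eef_rot: [[-1.0, -0.021, -0.002], [-0.021, 1.0, 0.0], [0.002, 0.0, -1.0]]
wrist_force: [-8.2, 0.7, 5.5]
width: 0.005
finger_force: 4.1
```

>>> drive_tool(targets=[{"grip": 0, "travel": [-0.5, 0, 0], "rotation": [0, 0, 0]}, {"grip": 0, "travel": [-0.5, 0, 0], "rotation": [0, 0, 0]}])

```text
time_s: 4.6
eef_pos: [539.1, -230.7, 202.5]
eef_rot: [[-1.0, -0.02, -0.004], [-0.02, 1.0, 0.001], [0.004, 0.001, -1.0]]
wrist_force: [-10.3, 0.2, 6.8]
width: 0.005
finger_force: 4.9
```

>>> drive_tool(targets=[{"grip": 0, "travel": [8, 0, 0], "rotation": [0, 0, 0]}, {"grip": 0, "travel": [8, 0, 0], "rotation": [0, 0, 0]}, {"grip": 0, "travel": [0, -30, 0], "rotation": [0, 0, 0]}, {"grip": 0, "travel": [0, -30, 0], "rotation": [0, 0, 0]}, {"grip": 0, "travel": [0, -30, 0], "rotation": [0, 0, 0]}, {"grip": 0, "travel": [0, -27, 0], "rotation": [0, 0, 0]}, {"grip": 0, "travel": [0, 0, 0], "rotation": [0, 0, 0]}, {"grip": 0, "travel": [-24, 0, 0], "rotation": [0, 0, 0]}, {"grip": 0, "travel": [-24, 0, 0], "rotation": [0, 0, 0]}, {"grip": 0, "travel": [0, 0, 0], "rotation": [0, 0, 0]}, {"grip": 0, "travel": [0, 0, 0], "rotation": [0, 0, 0]}])

```text
time_s: 5.52
eef_pos: [576.0, -346.0, 202.5]
eef_rot: [[-1.0, -0.023, 0.001], [-0.023, 1.0, 0.0], [-0.001, 0.0, -1.0]]
wrist_force: [-0.7, 0.2, -1.2]
width: 0.004
finger_force: 0.0
```

Run:
```python
from h import *; to(576,-316,203)
s=save('top','top1')
a=cv2.imread('pics/top1.png'); cv2.imwrite('pics/j1.png',cv2.resize(a[180:264,274:386],None,fx=7,fy=7,interpolation=cv2.INTER_CUBIC))
```

```text
t 5.52 p [ 576.  -346.   202.5] yaw_y 91.31 tilt [0.0012 0.0001] F [-0.7  0.2 -1.2] w 0.004
tool travel [-0.6 30.  -0.5]
```

View pics/j1.png

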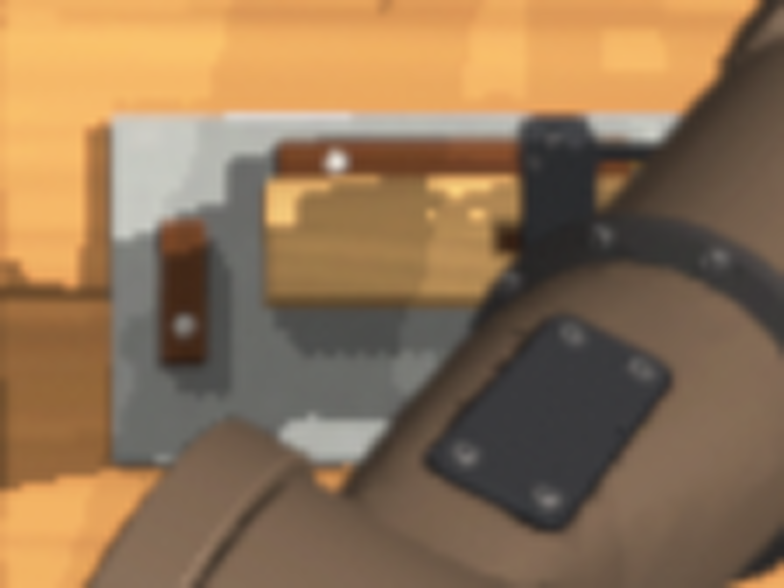

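The rail now lies flush along the fence, its upper edge at crop row 178. Its left end is at column 265 and the end stop at 205, so about 23 mm remains. I push along +y.

>>> drive_tool(targets=[{"grip": 0, "travel": [0, 3, 0], "rotation": [0, 0, 0]}, {"grip": 0, "travel": [0, 3, 0], "rotation": [0, 0, 0]}, {"grip": 0, "travel": [0, 3, 0], "rotation": [0, 0, 0]}, {"grip": 0, "travel": [0, 3, 0], "rotation": [0, 0, 0]}, {"grip": 0, "travel": [0, 3, 0], "rotation": [0, 0, 0]}, {"grip": 0, "travel": [0, 3, 0], "rotation": [0, 0, 0]}, {"grip": 0, "travel": [0, 3, 0], "rotation": [0, 0, 0]}, {"grip": 0, "travel": [0, 3, 0], "rotation": [0, 0, 0]}, {"grip": 0, "travel": [0, 2, 0], "rotation": [0, 0, 0]}, {"grip": 0, "travel": [0, 2, 0], "rotation": [0, 0, 0]}, {"grip": 0, "travel": [0, 2, 0], "rotation": [0, 0, 0]}])

```text
time_s: 6.48
eef_pos: [574.2, -317.0, 202.8]
eef_rot: [[-1.0, -0.021, -0.0], [-0.021, 1.0, -0.001], [0.0, -0.001, -1.0]]
wrist_force: [-1.2, -2.9, 1.6]
width: 0.004
finger_force: 1.7
```

>>> drive_tool(targets=[{"grip": 0, "travel": [0, 1, 0], "rotation": [0, 0, 0]}, {"grip": 0, "travel": [0, 1, 0], "rotation": [0, 0, 0]}, {"grip": 0, "travel": [0, 1, 0], "rotation": [0, 0, 0]}])

```text
time_s: 6.73
eef_pos: [574.3, -313.8, 202.7]
eef_rot: [[-1.0, -0.021, -0.0], [-0.021, 1.0, -0.0], [0.0, -0.0, -1.0]]
wrist_force: [-2.1, -2.9, 1.2]
width: 0.008
finger_force: 1.4
```

>>> drive_tool(targets=[{"grip": 0, "travel": [0, 1, 0], "rotation": [0, 0, 0]}, {"grip": 0, "travel": [0, 1, 0], "rotation": [0, 0, 0]}])

```text
time_s: 6.9
eef_pos: [574.3, -311.8, 202.7]
eef_rot: [[-1.0, -0.021, -0.0], [-0.021, 1.0, -0.0], [0.0, -0.0, -1.0]]
wrist_force: [-1.9, -2.9, 0.6]
width: 0.001
finger_force: 1.4
```

>>> drive_tool(targets=[{"grip": 0, "travel": [0, 0.8, 0], "rotation": [0, 0, 0]}, {"grip": 0, "travel": [0, 0.7, 0], "rotation": [0, 0, 0]}])

```text
time_s: 7.07
eef_pos: [574.3, -310.2, 202.7]
eef_rot: [[-1.0, -0.021, -0.0], [-0.021, 1.0, 0.0], [0.0, 0.0, -1.0]]
wrist_force: [-2.2, -3.8, 1.2]
width: 0.005
finger_force: 1.4
```

>>> drive_tool(targets=[{"grip": 0, "travel": [0, 1, 0], "rotation": [0, 0, 0]}, {"grip": 0, "travel": [0, 0.5, 0], "rotation": [0, 0, 0]}, {"grip": 0, "travel": [0, 0, 0], "rotation": [0, 0, 0]}])

```text
time_s: 7.32
eef_pos: [574.3, -308.6, 202.7]
eef_rot: [[-1.0, -0.021, 0.0], [-0.021, 1.0, 0.0], [-0.0, 0.0, -1.0]]
wrist_force: [-1.5, -2.6, 0.4]
width: 0.007
finger_force: 1.2
```

>>> drive_tool(targets=[{"grip": 0, "travel": [0, 0.5, 0], "rotation": [0, 0, 0]}, {"grip": 0, "travel": [0, 0.5, 0], "rotation": [0, 0, 0]}, {"grip": 0, "travel": [0, 0, 0], "rotation": [0, 0, 0]}])

```text
time_s: 7.57
eef_pos: [574.2, -308.4, 202.8]
eef_rot: [[-1.0, -0.021, 0.0], [-0.021, 1.0, -0.001], [-0.0, -0.001, -1.0]]
wrist_force: [-1.3, -5.2, -1.3]
width: 0.007
finger_force: 2.5
```

>>> drive_tool(targets=[{"grip": 0, "travel": [0, 0.5, 0], "rotation": [0, 0, 0]}, {"grip": 0, "travel": [0, 0.5, 0], "rotation": [0, 0, 0]}, {"grip": 0, "travel": [0, 0, 0], "rotation": [0, 0, 0]}])

```text
time_s: 7.82
eef_pos: [574.1, -308.1, 202.9]
eef_rot: [[-1.0, -0.02, 0.001], [-0.02, 1.0, -0.002], [-0.001, -0.002, -1.0]]
wrist_force: [-0.4, -7.5, -1.1]
width: 0.0
finger_force: 3.6
```

Contact with the end stop is made: the arm stalls and the force is rising. I go back round for one seating push against the fence.

>>> drive_tool(targets=[{"grip": 0, "travel": [0, -8, 0], "rotation": [0, 0, 0]}, {"grip": 0, "travel": [0, -8, 0], "rotation": [0, 0, 0]}, {"grip": 0, "travel": [25, 0, 0], "rotation": [0, 0, 0]}, {"grip": 0, "travel": [25, 0, 0], "rotation": [0, 0, 0]}, {"grip": 0, "travel": [0, 0, 0], "rotation": [0, 0, 0]}, {"grip": 0, "travel": [0, 35, 0], "rotation": [0, 0, 0]}, {"grip": 0, "travel": [0, 35, 0], "rotation": [0, 0, 0]}, {"grip": 0, "travel": [0, 35, 0], "rotation": [0, 0, 0]}, {"grip": 0, "travel": [0, 0, 0], "rotation": [0, 0, 0]}, {"grip": 0, "travel": [-6, 0, 0], "rotation": [0, 0, 0]}, {"grip": 0, "travel": [-4, 0, 0], "rotation": [0, 0, 0]}, {"grip": 0, "travel": [-2, 0, 0], "rotation": [0, 0, 0]}, {"grip": 0, "travel": [0, 0, 0], "rotation": [0, 0, 0]}])

```text
time_s: 8.9
eef_pos: [535.1, -220.0, 202.8]
eef_rot: [[-1.0, -0.02, 0.001], [-0.02, 1.0, -0.001], [-0.001, -0.001, -1.0]]
wrist_force: [0.7, -1.2, -0.3]
width: 0.002
finger_force: 0.0
```

>>> drive_tool(targets=[{"grip": 0, "travel": [-1, 0, 0], "rotation": [0, 0, 0]}, {"grip": 0, "travel": [-1, 0, 0], "rotation": [0, 0, 0]}, {"grip": 0, "travel": [0, 0, 0], "rotation": [0, 0, 0]}])

```text
time_s: 9.15
eef_pos: [536.3, -219.1, 202.7]
eef_rot: [[-1.0, -0.02, -0.0], [-0.02, 1.0, -0.0], [0.0, -0.0, -1.0]]
wrist_force: [-0.0, 0.0, -0.2]
width: 0.006
finger_force: 0.0
```

>>> drive_tool(targets=[{"grip": 0, "travel": [-1, 0, 0], "rotation": [0, 0, 0]}, {"grip": 0, "travel": [-1, 0, 0], "rotation": [0, 0, 0]}, {"grip": 0, "travel": [0, 0, 0], "rotation": [0, 0, 0]}])

```text
time_s: 9.4
eef_pos: [538.2, -218.6, 202.6]
eef_rot: [[-1.0, -0.021, -0.0], [-0.021, 1.0, 0.0], [0.0, 0.0, -1.0]]
wrist_force: [-0.8, -1.0, 0.1]
width: 0.008
finger_force: 0.5
```

>>> drive_tool(targets=[{"grip": 0, "travel": [-1, 0, 0], "rotation": [0, 0, 0]}, {"grip": 0, "travel": [-0.5, 0, 0], "rotation": [0, 0, 0]}, {"grip": 0, "travel": [0, 0, 0], "rotation": [0, 0, 0]}])

```text
time_s: 9.65
eef_pos: [538.6, -218.7, 202.5]
eef_rot: [[-1.0, -0.021, -0.003], [-0.021, 1.0, 0.001], [0.003, 0.001, -1.0]]
wrist_force: [-6.3, -0.0, 4.4]
width: 0.007
finger_force: 3.0
```

>>> drive_tool(targets=[{"grip": 0, "travel": [8, 0, 0], "rotation": [0, 0, 0]}, {"grip": 0, "travel": [8, 0, 0], "rotation": [0, 0, 0]}, {"grip": 0, "travel": [0, 0, -25], "rotation": [0, 0, 0]}, {"grip": 0, "travel": [0, 0, -36], "rotation": [0, 0, 0]}, {"grip": 0, "travel": [0, 0, -36], "rotation": [0, 0, 0]}, {"grip": 0, "travel": [0, 0, -36], "rotation": [0, 0, 0]}, {"grip": 0, "travel": [-2, 38, 0], "rotation": [0, 0, 0]}, {"grip": 0, "travel": [-2, 38, 0], "rotation": [0, 0, 0]}, {"grip": 1, "travel": [-2, 38, 0], "rotation": [0, 0, 0]}, {"grip": 1, "travel": [-2, 38, 0], "rotation": [0, 0, 0]}, {"grip": 1, "travel": [-2, 38, 0], "rotation": [0, 0, 0]}, {"grip": 1, "travel": [-2, 38, 0], "rotation": [0, 0, 0]}, {"grip": 1, "travel": [-2, 38, 0], "rotation": [0, 0, 0]}, {"grip": 1, "travel": [-2, 38, 0], "rotation": [0, 0, 0]}, {"grip": 1, "travel": [-2, 38, 0], "rotation": [0, 0, 0]}, {"grip": 1, "travel": [-2, 38, 0], "rotation": [0, 0, 0]}, {"grip": 1, "travel": [-2, 38, 0], "rotation": [0, 0, 0]}, {"grip": 1, "travel": [-2, 38, 0], "rotation": [0, 0, 0]}, {"grip": 1, "travel": [-2, 38, 0], "rotation": [0, 0, 0]}])

```text
time_s: 11.23
eef_pos: [538.8, 277.1, 335.8]
eef_rot: [[-1.0, -0.021, 0.0], [-0.021, 1.0, 0.001], [-0.0, 0.001, -1.0]]
wrist_force: [0.1, 0.9, -0.6]
width: 0.749
finger_force: 0.0
```

>>> drive_tool(targets=[{"grip": 1, "travel": [0, 34, 0], "rotation": [0, 0, 0]}, {"grip": 1, "travel": [0, 0, 0], "rotation": [0, 0, -0.122]}, {"grip": 1, "travel": [0, 0, 0], "rotation": [0, 0, -0.122]}, {"grip": 1, "travel": [0, 0, 0], "rotation": [0, 0, -0.122]}, {"grip": 1, "travel": [0, 0, 0], "rotation": [0, 0, -0.122]}, {"grip": 1, "travel": [0, 0, 0], "rotation": [0, 0, -0.122]}, {"grip": 1, "travel": [0, 0, 0], "rotation": [0, 0, -0.122]}, {"grip": 1, "travel": [0, 0, 0], "rotation": [0, 0, -0.122]}, {"grip": 1, "travel": [0, 0, 0], "rotation": [0, 0, -0.122]}, {"grip": 1, "travel": [0, 0, 0], "rotation": [0, 0, -0.122]}, {"grip": 1, "travel": [0, 0, 0], "rotation": [0, 0, -0.122]}, {"grip": 1, "travel": [0, 0, 0], "rotation": [0, 0, -0.122]}, {"grip": 1, "travel": [0, 0, 0], "rotation": [0, 0, 0]}, {"grip": 1, "travel": [0, 0, 0], "rotation": [0, 0, 0]}, {"grip": 1, "travel": [0, 0, 0], "rotation": [0, 0, 0]}])

```text
time_s: 12.48
eef_pos: [538.6, 309.3, 335.7]
eef_rot: [[-0.21, -0.978, -0.0], [-0.978, 0.21, 0.0], [-0.0, 0.0, -1.0]]
wrist_force: [-0.4, -0.1, 0.2]
width: 1.0
finger_force: 0.0
```

Run:
```python
from h import *; to(537.3,310.4,236); print(get_state()['joints'].round(0))
s=save('top','top2')
a=cv2.imread('pics/top2.png'); cv2.imwrite('pics/j2.png',cv2.resize(a[186:258,282:382],None,fx=8,fy=8,interpolation=cv2.INTER_CUBIC))
```

```text
t 12.48 p [538.6 309.3 335.7] yaw_y 167.85 tilt [-0.      0.0001] F [-0.4 -0.1  0.2] w 1.0
tool travel [-0.8  1.5 99.7]
[-34.  28.  -1.  95.   1.  57. 132.]
```

View pics/j2.png

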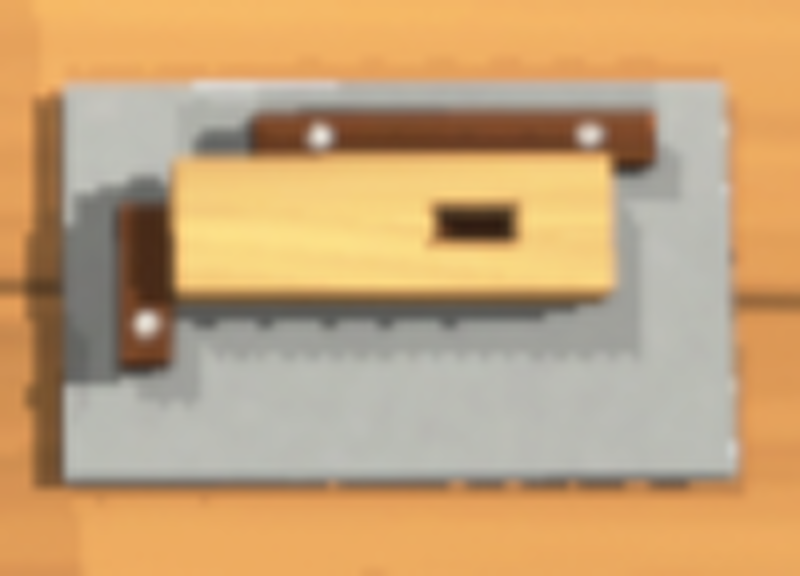

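The rail is tight against both stops: the left end at column 172 meets the end stop, and the top edge at row 155 meets the fence. The mortise is at crop (476,223). I descend for the centring pinch across the post's x faces.

Run:
```python
from h import *
s=dict(np.load('pics/top2.npz'))
c=lambda pts:(np.array(pts)+.5)/8-.5+[282,186]
print(fit(s,c([(172,158),(612,153),(615,291),(175,296)]),rect(50,160),48))
print(fit(s,c([(434,206),(517,204),(518,240),(434,242)]),rect(15,31),48))
```

```text
(array([ 573.87, -211.95,    1.8 ]), np.float64(0.8))
(array([ 574.98, -241.98,    2.27]), np.float64(0.9))
```

>>> drive_tool(targets=[{"grip": 1, "travel": [-0.8, 1.5, 30], "rotation": [0, 0, 0]}, {"grip": 1, "travel": [0, 0, 30], "rotation": [0, 0, 0]}, {"grip": 1, "travel": [0, 0, 30], "rotation": [0, 0, 0]}, {"grip": 1, "travel": [0, 0, 9], "rotation": [0, 0, 0]}, {"grip": 1, "travel": [0, 0, 0], "rotation": [0, 0, 0]}, {"grip": 0.5, "travel": [0, 0, 0], "rotation": [0, 0, 0]}, {"grip": 0.5, "travel": [0, 0, 0], "rotation": [0, 0, 0]}, {"grip": 0.4, "travel": [0, 0, 0], "rotation": [0, 0, 0]}, {"grip": 0.4, "travel": [0, 0, 0], "rotation": [0, 0, 0]}, {"grip": 0.4, "travel": [0, 0, 0], "rotation": [0, 0, 0]}, {"grip": 0.4, "travel": [0, 0, 0], "rotation": [0, 0, 0]}, {"grip": 0.4, "travel": [0, 0, 0], "rotation": [0, 0, 0]}, {"grip": 0.4, "travel": [0, 0, 0], "rotation": [0, 0, 0]}])

```text
time_s: 13.62
eef_pos: [537.4, 310.7, 236.9]
eef_rot: [[-0.206, -0.979, 0.0], [-0.979, 0.206, 0.0], [-0.0, -0.0, -1.0]]
wrist_force: [0.1, 0.2, 0.3]
width: 0.471
finger_force: 0.0
```

Run:
```python
from h import *; to(537.3,310.4,236); print(get_state()['finger_force'],get_state()['ft_torque'])
```

```text
t 13.62 p [537.4 310.7 236.9] yaw_y 168.1 tilt [0.0002 0.0002] F [0.1 0.2 0.3] w 0.471
tool travel [0.3 0.  0.9]
0.0 [0.0752731  0.11067861 0.04100518]
```

>>> drive_tool(targets=[{"grip": 0.4, "travel": [0, 0, 0], "rotation": [0, 0, 0]}, {"grip": 0.4, "travel": [0, 0, 0], "rotation": [0, 0, 0]}, {"grip": 0.4, "travel": [0, 0, 0], "rotation": [0, 0, 0]}, {"grip": 0.4, "travel": [0, 0, 0], "rotation": [0, 0, 0]}])

```text
time_s: 13.95
eef_pos: [537.4, 310.7, 236.8]
eef_rot: [[-0.206, -0.979, -0.0], [-0.979, 0.206, 0.0], [-0.0, 0.0, -1.0]]
wrist_force: [-1.3, -0.1, 1.5]
width: 0.433
finger_force: 30.0
```

Run:
```python
from h import *; to(537.3,310.4,236); print(get_state()['finger_force'],get_state()['ft_torque'])
```

```text
t 13.95 p [537.4 310.7 236.8] yaw_y 168.1 tilt [-0.  0.] F [-1.3 -0.1  1.5] w 0.433
tool travel [0.3 0.  0.8]
30.000107288360596 [-0.02853278  0.2702723  -0.02863988]
```

The pinch holds at 30 N, the width is 40 mm and the side force is small, so the post is centred in its x. I open, turn a quarter in place and grip across y.

>>> drive_tool(targets=[{"grip": 1, "travel": [0, 0, 0], "rotation": [0, 0, 0]}, {"grip": 1, "travel": [0, 0, 0], "rotation": [0, 0, 0]}, {"grip": 1, "travel": [0, 0, 0], "rotation": [0, 0, 0]}, {"grip": 1, "travel": [0, 0, 0], "rotation": [0, 0, 0]}, {"grip": 1, "travel": [0, 0, 0], "rotation": [0, 0, 0]}, {"grip": 1, "travel": [0, 0, 0], "rotation": [0, 0, 0]}, {"grip": 1, "travel": [0, 0, 0], "rotation": [0, 0, 0.1208]}, {"grip": 1, "travel": [0, 0, 0], "rotation": [0, 0, 0.1208]}, {"grip": 1, "travel": [0, 0, 0], "rotation": [0, 0, 0.1208]}, {"grip": 1, "travel": [0, 0, 0], "rotation": [0, 0, 0.1208]}, {"grip": 1, "travel": [0, 0, 0], "rotation": [0, 0, 0.1208]}, {"grip": 1, "travel": [0, 0, 0], "rotation": [0, 0, 0.1208]}, {"grip": 1, "travel": [0, 0, 0], "rotation": [0, 0, 0.1208]}, {"grip": 1, "travel": [0, 0, 0], "rotation": [0, 0, 0.1208]}, {"grip": 1, "travel": [0, 0, 0], "rotation": [0, 0, 0.1208]}, {"grip": 1, "travel": [0, 0, 0], "rotation": [0, 0, 0.1208]}, {"grip": 1, "travel": [0, 0, 0], "rotation": [0, 0, 0.1208]}, {"grip": 1, "travel": [0, 0, 0], "rotation": [0, 0, 0.1208]}, {"grip": 1, "travel": [0, 0, 0], "rotation": [0, 0, 0.1208]}])

```text
time_s: 15.53
eef_pos: [537.3, 310.8, 236.8]
eef_rot: [[-0.977, 0.211, 0.0], [0.211, 0.977, 0.0], [-0.0, 0.0, -1.0]]
wrist_force: [0.4, -0.2, -1.0]
width: 0.999
finger_force: 0.0
```

>>> drive_tool(targets=[{"grip": 0.3, "travel": [0, 0, 0], "rotation": [0, 0, 0]}, {"grip": 0.3, "travel": [0, 0, 0], "rotation": [0, 0, 0]}, {"grip": 0.3, "travel": [0, 0, 0], "rotation": [0, 0, 0]}, {"grip": 0.3, "travel": [0, 0, 0], "rotation": [0, 0, 0]}, {"grip": 0.3, "travel": [0, 0, 0], "rotation": [0, 0, 0]}, {"grip": 0.3, "travel": [0, 0, 0], "rotation": [0, 0, 0]}, {"grip": 0.3, "travel": [0, 0, 0], "rotation": [0, 0, 0]}, {"grip": 0.3, "travel": [0, 0, 0], "rotation": [0, 0, 0]}, {"grip": 0.3, "travel": [0, 0, 0], "rotation": [0, 0, 0]}, {"grip": 0.3, "travel": [0, 0, 0], "rotation": [0, 0, 0]}, {"grip": 0.3, "travel": [0, 0, 0], "rotation": [0, 0, 0]}, {"grip": 0.3, "travel": [0, 0, 0], "rotation": [0, 0, 0]}])

```text
time_s: 16.53
eef_pos: [537.4, 310.7, 236.8]
eef_rot: [[-0.979, 0.206, 0.0], [0.206, 0.979, 0.0], [-0.0, 0.0, -1.0]]
wrist_force: [0.1, 0.6, 0.1]
width: 0.436
finger_force: 30.0
```

Run:
```python
from h import *; to(537.4,310.7,236.8); print(get_state()['finger_force'],get_state()['ft_torque'])
```

```text
t 16.53 p [537.4 310.7 236.8] yaw_y 78.13 tilt [0.0002 0.0001] F [0.1 0.6 0.1] w 0.436
tool travel [ 0. -0. -0.]
29.999793469905853 [ 0.10731304 -0.02656463  0.00716446]
```

Gripped centrally. I lift 130 mm, which puts the tenon tip near z = 153, then turn and carry over the board.

>>> drive_tool(targets=[{"grip": 0.3, "travel": [0, 0, -10], "rotation": [0, 0, 0]}, {"grip": 0.3, "travel": [0, 0, -20], "rotation": [0, 0, 0]}, {"grip": 0.3, "travel": [0, 0, -25], "rotation": [0, 0, 0]}, {"grip": 0.3, "travel": [0, 0, -25], "rotation": [0, 0, 0]}, {"grip": 0.3, "travel": [0, 0, -25], "rotation": [0, 0, 0]}, {"grip": 0.3, "travel": [0, 0, -25], "rotation": [0, 0, 0]}, {"grip": 0.3, "travel": [0, 0, 0], "rotation": [0, 0, -0.078]}, {"grip": 0.3, "travel": [0, 0, 0], "rotation": [0, 0, -0.078]}, {"grip": 0.3, "travel": [0, 0, 0], "rotation": [0, 0, -0.078]}, {"grip": 0.3, "travel": [0, 0, 0], "rotation": [0, 0, 0]}])

```text
time_s: 17.37
eef_pos: [537.3, 310.3, 367.6]
eef_rot: [[-1.0, -0.03, 0.0], [-0.03, 1.0, 0.0], [-0.0, 0.0, -1.0]]
wrist_force: [1.1, -0.6, -0.8]
width: 0.434
finger_force: 30.0
```

>>> drive_tool(targets=[{"grip": 0.3, "travel": [-1, -12, 0], "rotation": [0, 0, 0]}, {"grip": 0.3, "travel": [-1, -24, 0], "rotation": [0, 0, 0]}, {"grip": 0.3, "travel": [-1.4, -34, 0], "rotation": [0, 0, 0]}, {"grip": 0.3, "travel": [-1.4, -34, 0], "rotation": [0, 0, 0]}, {"grip": 0.3, "travel": [-1.4, -34, 0], "rotation": [0, 0, 0]}, {"grip": 0.3, "travel": [-1.4, -34, 0], "rotation": [0, 0, 0]}, {"grip": 0.3, "travel": [-1.4, -34, 0], "rotation": [0, 0, 0]}, {"grip": 0.3, "travel": [-1.4, -34, 0], "rotation": [0, 0, 0]}, {"grip": 0.3, "travel": [-1.4, -34, 0], "rotation": [0, 0, 0]}, {"grip": 0.3, "travel": [-1.4, -34, 0], "rotation": [0, 0, 0]}, {"grip": 0.3, "travel": [-1.4, -34, 0], "rotation": [0, 0, 0]}, {"grip": 0.3, "travel": [-1.4, -34, 0], "rotation": [0, 0, 0]}, {"grip": 0.3, "travel": [-1.4, -34, 0], "rotation": [0, 0, 0]}, {"grip": 0.3, "travel": [-1.4, -34, 0], "rotation": [0, 0, 0]}, {"grip": 0.3, "travel": [-1.4, -34, 0], "rotation": [0, 0, 0]}, {"grip": 0.3, "travel": [-1.4, -34, 0], "rotation": [0, 0, 0]}, {"grip": 0.3, "travel": [-1, -24, 0], "rotation": [0, 0, 0]}, {"grip": 0.3, "travel": [-0.5, -12, 0], "rotation": [0, 0, 0]}, {"grip": 0.3, "travel": [0, -5, 0], "rotation": [0, 0, 0]}, {"grip": 0.3, "travel": [0, 0, 0], "rotation": [0, 0, 0]}])

```text
time_s: 19.03
eef_pos: [574.7, -242.4, 366.6]
eef_rot: [[-1.0, -0.024, -0.001], [-0.024, 1.0, -0.0], [0.001, -0.0, -1.0]]
wrist_force: [0.3, 0.1, -1.4]
width: 0.435
finger_force: 30.0
```

Run:
```python
from h import *; to(574.6,-241.5,285); print(get_state()['finger_force'])
```

```text
t 19.03 p [ 574.7 -242.4  366.6] yaw_y 91.36 tilt [-0.0006 -0.    ] F [ 0.3  0.1 -1.4] w 0.435
tool travel [ 0.   0.9 81.6]
29.99973624944687
```

>>> drive_tool(targets=[{"grip": 0.3, "travel": [0, 0.5, 20], "rotation": [0, 0, 0]}, {"grip": 0.3, "travel": [0, 0, 25], "rotation": [0, 0, 0]}, {"grip": 0.3, "travel": [0, 0, 20], "rotation": [0, 0, 0]}, {"grip": 0.3, "travel": [0, 0, 12], "rotation": [0, 0, 0]}, {"grip": 0.3, "travel": [0, 0, 5], "rotation": [0, 0, 0]}, {"grip": 0.3, "travel": [0, 0, 0], "rotation": [0, 0, 0]}, {"grip": 0.3, "travel": [0, 0, 0], "rotation": [0, 0, 0]}])

```text
time_s: 19.62
eef_pos: [575.6, -240.6, 285.4]
eef_rot: [[-1.0, -0.027, 0.001], [-0.027, 1.0, -0.0], [-0.001, -0.0, -1.0]]
wrist_force: [-0.4, 0.4, -0.8]
width: 0.435
finger_force: 30.0
```

Run:
```python
from h import *; to(574.6,-241.5,272)
s=save('scene','scene3');t=save('top','top3')
f=lambda n,x,y,w,h:cv2.resize(cv2.imread('pics/%s.png'%n)[y:y+h,x:x+w],(400,560),interpolation=cv2.INTER_CUBIC)
cv2.imwrite('pics/c3.png',np.hstack([f('scene3',170,145,60,84),f('top3',310,172,60,84)]))
print(w2p(s,[[574.6,-241.5,48],[574.6,-241.5,71]]))
```

```text
t 19.62 p [ 575.6 -240.6  285.4] yaw_y 91.56 tilt [ 0.0007 -0.    ] F [-0.4  0.4 -0.8] w 0.435
tool travel [ 1.1 -0.9 13.4]
[[203.64260135 201.03126526]
 [202.55174258 194.68553921]]
```

View pics/c3.png

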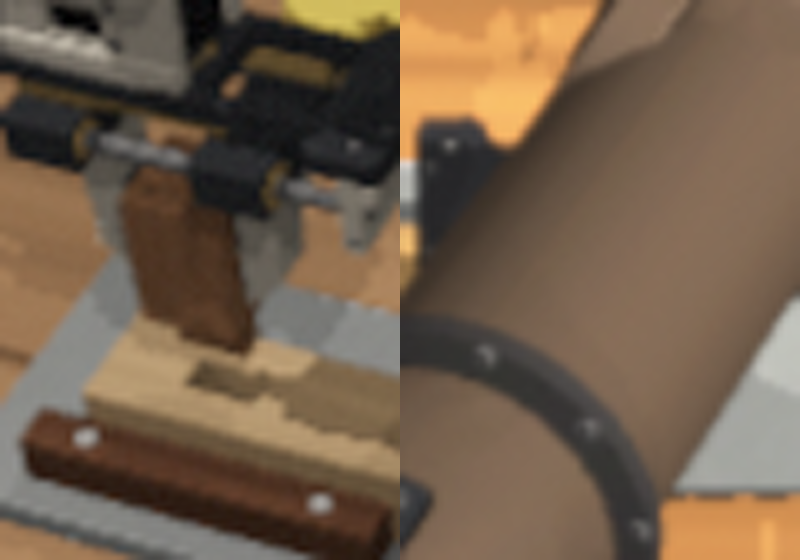

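The scene crop shows the mortise mouth at about (229,380) and the tenon hanging just above and behind it, its lower front edge running from about (183,335) to (250,352). The top view is blocked by the arm. I overlay the models to judge the offset.

```bash
cat >> h.py <<'E'
def box(x,y,z,a,b,yaw):
    c,s_=np.cos(np.radians(yaw)),np.sin(np.radians(yaw))
    return [[x+c*u-s_*v,y+s_*u+c*v,z] for u,v in rect(a,b)]
def overlay(n,x0,y0,w,h,k,polys,out):
    s=dict(np.load('pics/%s.npz'%n)); im=cv2.resize(cv2.imread('pics/%s.png'%n)[y0:y0+h,x0:x0+w],None,fx=k,fy=k,interpolation=cv2.INTER_CUBIC)
    for P,col in polys:
        q=(w2p(s,P)-[x0,y0]+.5)*k-.5
        cv2.polylines(im,[np.round(q*16).astype(int)],True,col,1,cv2.LINE_AA,4)
    cv2.imwrite(out,im)
E
python3 - <<'E'
from h import *
r,g=(0,0,255),(0,255,0)
overlay('scene3',170,165,66,50,12,[(box(574.8,-241.8,48,15,31,1.5),r),(box(575.6,-240.6,71.6,12,28,1.5),g),(box(575.6,-240.6,93.6,40,40,1.5),g),(box(574.0,-211.8,48,50,160,1.5),r)],'pics/o3.png')
E
```

```text
(no output)
```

View pics/o3.png

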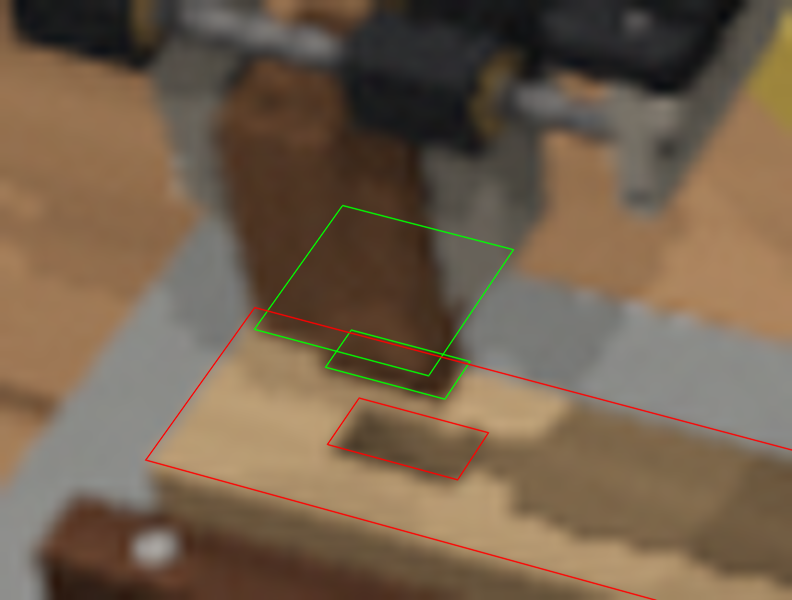

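The overlay shows the green tenon model matching the real tenon closely. The red mortise and rail models sit slightly left of the real ones, by roughly 1–2 mm in y. I measure the edges sub-pixel in both views.

```bash
cat >> h.py <<'E'
from scipy.ndimage import map_coordinates
def edge(n,A,B,nrm,R=5,lo=.15,hi=.85):
    """mm offset along nrm (world) of strongest gradient near edge A-B, from image"""
    s=dict(np.load('pics/%s.npz'%n)); g=s['color'].astype(float).mean(2)
    A,B,nrm=map(np.array,(A,B,nrm)); t=np.linspace(lo,hi,40)[:,None]; d=np.linspace(-R,R,101)
    prof=np.array([map_coordinates(g,w2p(s,A*(1-t)+B*t+nrm*k).T[::-1],order=1).mean() for k in d])
    G=np.abs(np.gradient(prof,d)); i=[j for j in range(1,100) if G[j]>=G[j-1] and G[j]>G[j+1] and G[j]>.35*G.max()]
    return [(round(float(d[j]),1),round(float(G[j]),1)) for j in i]
E
python3 - <<'E'
from h import *
c,s_=np.cos(np.radians(1.5)),np.sin(np.radians(1.5)); X=[c,s_,0];Y=[-s_,c,0]
M=box(574.8,-241.8,48,15,31,1.5); Rl=box(574.0,-211.8,48,50,160,1.5)  # order (+x+y),(+x-y),(-x-y),(-x+y)
for n in('top2','scene3'):
    print(n,'mort -y',edge(n,M[1],M[2],Y),'+y',edge(n,M[0],M[3],Y),'+x',edge(n,M[0],M[1],X),'-x',edge(n,M[3],M[2],X))
    print('  rail -y',edge(n,Rl[1],Rl[2],Y,lo=.1,hi=.6),'+y',edge(n,Rl[0],Rl[3],Y) if n=='top2' else '','-x',edge(n,Rl[2],Rl[3],X) if n=='top2' else '','+x',edge(n,Rl[0],Rl[1],X,lo=.6,hi=.95))
    print('  ends -x',edge(n,Rl[2],Rl[3],X,lo=.05,hi=.3),edge(n,Rl[2],Rl[3],X,lo=.7,hi=.95)) if n=='top2' else 0
T=box(575.6,-240.6,71.6,12,28,1.5); up=[0,0,22]
a=np.array
print('tenon +y edge',edge('scene3',T[0],a(T[0])+up,Y),'-y edge',edge('scene3',T[1],a(T[1])+up,Y),'front bottom z',edge('scene3',T[0],T[1],[0,0,1]))
b=box(575.6,-240.6,93.6,40,40,1.5); print('body -y +x vertical',edge('scene3',b[1],a(b[1])+[0,0,40],Y),'bottom z',edge('scene3',b[1],a(b[0]),[0,0,1],lo=.02,hi=.28))
E
```

```text
top2 mort -y [(-1.9, 20.0), (0.9, 19.6), (3.4, 19.5)] +y [(-3.6, 17.8), (-0.7, 21.7)] +x [(-4.4, 9.4), (-2.9, 21.0)] -x [(-2.7, 16.1), (0.3, 27.8)]
  rail -y [(-2.5, 7.1), (-0.3, 7.3)] +y [(0.7, 21.9), (3.7, 14.6)] -x [(-2.4, 16.6), (0.0, 16.8), (0.6, 17.0)] +x [(-2.5, 11.1), (2.8, 22.9)]
  ends -x [(0.0, 17.0)] [(-2.3, 16.1), (0.6, 16.5)]
scene3 mort -y [(1.9, 12.7)] +y [(1.3, 4.9)] +x [(2.0, 14.1)] -x [(2.6, 8.0)]
  rail -y [(0.7, 2.1)] +y  -x  +x [(1.9, 9.3)]
tenon +y edge [(3.7, 17.1), (4.2, 17.1)] -y edge [(1.5, 1.9), (4.3, 0.8)] front bottom z [(-1.1, 13.5)]
body -y +x vertical [(0.3, 10.0)] bottom z [(-0.9, 10.4)]
```

Run:
```python
from h import *
c,s_=np.cos(np.radians(1.5)),np.sin(np.radians(1.5)); X=[c,s_,0];Y=[-s_,c,0]; a=np.array
T=[a(q) for q in box(575.6,-240.6,71.6,12,28,1.5)]; b=[a(q) for q in box(575.6,-240.6,93.6,40,40,1.5)]; u=a([0,0,1.])
n='scene3'
print('tenon front-bottom X',edge(n,T[0],T[1],X,R=7),'right-bottom edge X',edge(n,T[0],T[3],Y,R=6))
print('tenon left vert Y',edge(n,T[1],T[1]+8*u,Y,lo=.1,hi=.8),'right silhouette Y',edge(n,T[3]+2*u,T[3]+12*u,Y,R=6))
print('body left Y',[edge(n,b[1]+k*u,b[1]+(k+15)*u,Y,R=6) for k in(0,15,30)])
print('body bottom X',edge(n,b[1],b[0],X,lo=.03,hi=.28,R=7))
M=[a(q) for q in box(574.8,-241.8,48,15,31,1.5)];R=[a(q) for q in box(574.0,-211.8,48,50,160,1.5)]
print('rail -y pieces',[edge(n,R[1],R[2],Y,lo=l,hi=l+.25,R=6) for l in(.05,.3,.5)])
print('rail +x pieces',[edge(n,R[0],R[1],X,lo=l,hi=l+.2) for l in(.2,.4,.6,.78)])
print('mort pieces +x',[edge(n,M[0],M[1],X,lo=l,hi=l+.4) for l in(.1,.5)],'-x',[edge(n,M[3],M[2],X,lo=l,hi=l+.4) for l in(.1,.5)])
# rail low vertical corner (+x,-y)
print('rail corner vertical Y',edge(n,R[1]-12*u,R[1]-1*u,Y,R=6))
# jig edges z=12 nominal
J=[a(q) for q in box(559.8,-217.3,12,150,250,1.5)]
print('jig +x',[edge(n,J[0],J[1],X,lo=l,hi=l+.3) for l in(.1,.6)],'jig -y',[edge(n,J[1],J[2],Y,lo=l,hi=l+.3) for l in(.1,.5)])
print('top jig +x',[edge('top2',J[0],J[1],X,lo=l,hi=l+.3) for l in(.1,.6)],'-y',edge('top2',J[1],J[2],Y),'+y',edge('top2',J[0],J[3],Y))
print(np.diff(w2p(dict(np.load('pics/scene3.npz')),[T[0],T[0]+X,T[0]+Y,T[0]+u]),axis=0).round(2).tolist())
```

```text
tenon front-bottom X [(1.0, 15.6)] right-bottom edge X [(-0.5, 19.6)]
tenon left vert Y [(1.1, 10.5), (2.5, 3.9), (2.9, 4.0), (3.3, 4.0), (3.7, 4.1)] right silhouette Y [(-2.0, 15.6), (0.2, 9.0), (1.2, 9.0)]
body left Y [[(-2.5, 6.2), (0.2, 10.2), (3.8, 5.8)], [(-2.8, 7.5), (0.7, 10.9), (3.5, 4.9)], [(-5.8, 2.3), (-3.0, 5.4), (-0.7, 6.1), (0.5, 6.2), (3.1, 2.5)]]
body bottom X [(0.6, 13.1)]
rail -y pieces [[(0.4, 1.9)], [(0.8, 2.3)], [(0.4, 1.7)]]
rail +x pieces [[(2.3, 9.6)], [(2.0, 10.1)], [(1.6, 8.8)], [(1.7, 9.5), (1.9, 9.5)]]
mort pieces +x [[(2.0, 13.9)], [(1.8, 14.2)]] -x [[(2.4, 8.0)], [(2.8, 8.1), (3.1, 8.1)]]
rail corner vertical Y [(0.0, 7.5), (2.0, 8.0)]
jig +x [[(1.6, 9.2), (2.6, 9.0)], [(1.1, 9.4)]] jig -y [[(0.9, 2.1)], [(0.7, 3.4), (1.3, 3.4)]]
top jig +x [[(-0.7, 9.3)], [(-1.4, 5.0), (4.8, 1.8)]] -y [(1.4, 7.6)] +y [(0.8, 13.1)]
[[-0.18, 0.26], [0.53, -0.17], [-0.4, -0.38]]
```

Relative to the tenon, the mortise sits at about (575.4, -241.1) with yaw near 1.2°. I descend to 10 mm with that small correction.

>>> drive_tool(targets=[{"grip": 0.3, "travel": [0.2, -0.5, 5], "rotation": [0, 0, 0.006]}, {"grip": 0.3, "travel": [0, 0, 5], "rotation": [0, 0, 0]}, {"grip": 0.3, "travel": [0, 0, 2.5], "rotation": [0, 0, 0]}, {"grip": 0.3, "travel": [0, 0, 0.8], "rotation": [0, 0, 0]}, {"grip": 0.3, "travel": [0, 0, 0], "rotation": [0, 0, 0]}, {"grip": 0.3, "travel": [0, 0, 0], "rotation": [0, 0, 0]}, {"grip": 0.3, "travel": [0, 0, 0], "rotation": [0, 0, 0]}, {"grip": 0.3, "travel": [0, 0, 0], "rotation": [0, 0, 0]}])

```text
time_s: 20.38
eef_pos: [575.1, -241.6, 271.6]
eef_rot: [[-1.0, -0.021, 0.0], [-0.021, 1.0, -0.0], [-0.0, -0.0, -1.0]]
wrist_force: [-0.2, -0.2, 0.0]
width: 0.433
finger_force: 30.0
```

Run:
```python
from h import *; to(575.4,-241.1,272)
s=save('scene','scene4'); p=get_state()['eef_pos']; x,y=p[:2]; z=p[2]-213.8
c,s_=np.cos(np.radians(1.2)),np.sin(np.radians(1.2)); X=[c,s_,0];Y=[-s_,c,0]; a=np.array; u=a([0,0,1.]); n='scene4'
T=[a(q) for q in box(x,y,z,12,28,1.2)]; b=[a(q) for q in box(x,y,z+22,40,40,1.2)]; M=[a(q) for q in box(x,y,48,15,31,1.2)]
print('tenon X',edge(n,T[0],T[1],X),'Y',edge(n,T[0],T[3],Y),edge(n,T[1],T[1]+8*u,Y,lo=.1,hi=.8),'body Y',edge(n,b[1],b[1]+30*u,Y),'X',edge(n,b[1],b[0],X,lo=.03,hi=.28))
print('mort +x',edge(n,M[0],M[1],X),'-x',edge(n,M[3],M[2],X),'-y',edge(n,M[1],M[2],Y),'+y',edge(n,M[0],M[3],Y))
r,g=(0,0,255),(0,255,0)
overlay('scene4',180,175,50,40,16,[(M,r),(T,g)],'pics/o4.png')
```

```text
t 20.38 p [ 575.1 -241.6  271.6] yaw_y 91.18 tilt [ 0.0003 -0.0001] F [-0.2 -0.2  0. ] w 0.433
tool travel [-0.3  0.5 -0.4]
tenon X [(-4.5, 1.9), (-3.7, 1.8), (1.7, 3.1), (3.6, 1.5)] Y [(-0.4, 12.4), (0.0, 12.4)] [(-2.5, 6.4), (0.2, 8.5), (2.5, 10.0)] body Y [(0.9, 11.7)] X [(0.7, 12.2)]
mort +x [(1.5, 13.5)] -x [(-3.1, 1.9), (-2.1, 2.1), (-0.7, 2.5), (0.1, 2.6)] -y [(-3.3, 8.6), (-1.1, 6.5), (-0.4, 6.9), (1.0, 7.6)] +y [(1.7, 4.1)]
```

View pics/o4.png

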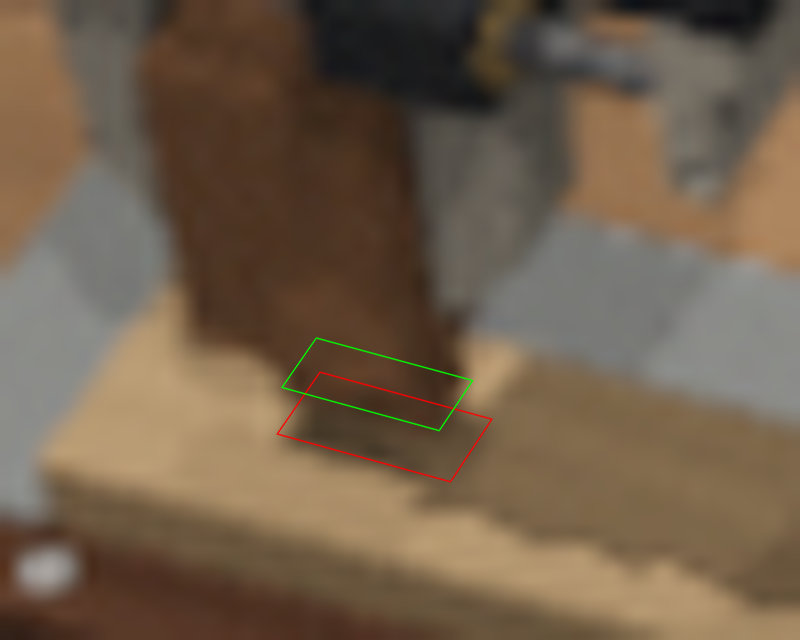

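In the overlay the tenon and mortise outlines are nearly concentric. The real mortise sits about 0.8 mm towards +y and +x of the tenon, so I nudge slightly and let it settle.

>>> drive_tool(targets=[{"grip": 0.3, "travel": [-0.4, 0.7, -0.3], "rotation": [0, 0, 0]}, {"grip": 0.3, "travel": [0, 0, 0], "rotation": [0, 0, 0]}, {"grip": 0.3, "travel": [0, 0, 0], "rotation": [0, 0, 0]}, {"grip": 0.3, "travel": [0, 0, 0], "rotation": [0, 0, 0]}, {"grip": 0.3, "travel": [0, 0, 0], "rotation": [0, 0, 0]}, {"grip": 0.3, "travel": [0, 0, 0], "rotation": [0, 0, 0]}, {"grip": 0.3, "travel": [0, 0, 0], "rotation": [0, 0, 0]}, {"grip": 0.3, "travel": [0, 0, 0], "rotation": [0, 0, 0]}])

```text
time_s: 21.1
eef_pos: [575.4, -240.8, 271.7]
eef_rot: [[-1.0, -0.021, -0.0], [-0.021, 1.0, 0.0], [0.0, 0.0, -1.0]]
wrist_force: [0.4, 0.3, -1.2]
width: 0.431
finger_force: 30.0
```

Run:
```python
from h import *; to(575.4,-240.9,272)
s=get_state(); print(np.abs(s['qd']).max().round(2),s['finger_force'])
```

```text
t 21.1 p [ 575.4 -240.8  271.7] yaw_y 91.18 tilt [-0.0001  0.0001] F [ 0.4  0.3 -1.2] w 0.431
tool travel [ 0.  -0.1 -0.3]
0.14 29.999869465827942
```

```bash
python3 -c "
from cell import *; print(close_job())"
```

```text
the job is handed in; nothing more can be done
None
```

The job is handed in at 21 s of the 72 s allowed, with no verdict shown: the rail is tight against the fence and end stop, and the arm is still holding the post upright with its tenon about 10 mm above the mortise, lined up with it but centred only to my estimate of about 1 mm (camera and contact readings differed by up to about 2 mm).

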